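Turn the page of the recipe flip file

TASK

Turn the top leaf of the recipe flip file over its ring spine, from the right-hand side to the left, so that it lies fully flat on the left side. Push it over gently with the fingertips from under its tab and press it down; do not grip it and do not fling or slam it. Leave the second leaf lying where it is on the right, and do not disturb the things standing around.

Things in the scene. Friction and masses are not known exactly. Their poses are not given: they have to be found in the camera images.
- spine (a point): Middle of the ring spine: a point on the hinge axis of both leaves, 52 mm above the hob. x runs along the spine (hinge axis) away from the robot, y across the file to the left, z up. Jars up to 105 mm high stand behind the file, from 80 mm along +x outward.
- recipe_file: Bamboo plinth of the recipe flip file; does not move. 150 mm along the spine (x), 270 mm across (y), top 42 mm above the hob; below its 12 mm top slab the base is set back 15 mm or more. An already turned white page is fixed on its left side. Origin under the middle of the spine, on the hob; axes as those of the spine point.
- top_leaf (a joint): Angle of the top leaf, rad: 0 flat on the right (spine -y), 1.57 upright, 3.14 flat on the left; starts ajar at 0.05 to 0.35. Rigid white plate, 4 mm thick, about 60 g, 140 mm along the spine, 12 to 128 mm from the hinge axis, which lies in its middle plane. Stiff hinge (0.07 N m): it stays at any angle it is left at and must be pushed all the way down (1 N at the tab).
- top_leaf_tab (a point): Middle of the top leaf's tab, 150 mm from the hinge axis, 42 mm from the spine's middle toward the robot (-x); moves with the leaf. The tab is 46 mm wide along the spine, 4 mm thick, and reaches out to 166 mm from the hinge axis, so it juts 31 mm beyond the plinth with free space under it; flat on either side, the leaf's underside is 50 mm above the hob.
- second_leaf (a joint): Angle of the second leaf about the same hinge axis, rad; 0 flat on the right, where it starts and must stay. Same size and stiffness as the top leaf, 7 mm lower.
- second_leaf_tab (a point): Middle of the second leaf's tab, 46 mm wide, 150 mm from the hinge axis, in the half farther from the robot (42 mm from the spine's middle along +x).
- kitchen_timer: white wind-up kitchen timer, 68 mm wide, 58 mm high, loose, just behind the file; origin at the centre of its underside. To be left alone.
- spice_jar_1: spice jar with black cap and white-and-blue label, 41 mm wide, 105 mm high, loose, just behind the file; origin at the centre of its underside. To be left alone.
- honey_jar: honey jar with pale lid, 64 mm wide, 97 mm high, loose, just behind the file; origin at the centre of its underside. To be left alone.
- teaspoon: steel teaspoon, 130 mm long, 11 mm high, loose, lying flat along the near edge of the file; origin at the centre of its underside. To be left alone.
- fish_tin: low round fish tin, 86 mm wide, 40 mm high, loose, at the back left of the hob; origin at the centre of its underside. To be left alone.
- spice_jar_2: spice jar with black cap and dark label, 41 mm wide, 105 mm high, loose, at the back right of the hob; origin at the centre of its underside. To be left alone.

How it is judged:
By the outcome, as a careful person would: the job done as asked, in the order asked, and still so for the second after the job is handed in, with the robot touching nothing.
It also fails if it takes over 45 s, if anything falls off the work surface, if the arm or the gripper's body presses on something with over 40 N, if the wrist force passes 120 N, or if a joint passes its speed limit or range.

ROBOT

A 7-joint arm with a two-finger parallel gripper is mounted at the origin on a cart in front of the work surface, level with it; the furniture and walls round the work are solid. World frame = base frame: x ahead of the robot, y to its left, z up, the work surface at z = 0. Lengths are in m, angles in rad, forces in N, time in s.
With the tool pointing down it reaches from about 0.425 to 0.875 m from the base axis. Payload 8.4 kg.
Tool frame: the origin (TCP) lies midway between the tips of the shut fingers; the grasp point (between the pads) lies 19 mm behind it; z points along the fingers, y is the direction in which the jaws open and shut (so a half turn about z gives the same grasp; the last joint's range is limited). The gripper opens to 85 mm and grips with 20 to 120 N. Pads are 22 mm wide; open, the fingers measure 114 mm over their backs; the gripper's body (76 mm by 85 mm) begins 54 mm behind the grasp point. The pads swing forward as they close: fully open they stand 13 mm farther back than shut.
Start: joints at [1.236, 0.333, 0.04, 1.465, -0.013, 1.343, -0.059], TCP at [0.152, -0.632, 0.231] pointing down, gripper open.
Joint ranges: [-2.58, 2.58], [-0.38, 2.09], [-1.3, 1.39], [0.25, 2.4], [-1.5, 4.64], [0.08, 2.09], [-2.65, 2.65]. Speed limits (rad/s): [2.22, 2.22, 2.79, 2.79, 3.14, 3.14, 3.14].

INTERFACE

Orientations are given as [roll, pitch, yaw] about the fixed x, y, z axes, in that order (R = Rz(yaw) Ry(pitch) Rx(roll)).
In Python, from bench import env gives the robot as it stands.
- The arm moves only by the tool servo_tool, never from a script. Its argument "increments" is a list of rows, each an object of numbers: "grip": the closure, from -1 (fully open) to 1 (shut); "dx", "dy", "dz": the shift along the tool's x, y, z in m; "wx", "wy", "wz": the turn, a rotation vector about the tool's x, y, z in rad. In form: [{"grip": .., "dx": .., "dy": .., "dz": .., "wx": .., "wy": .., "wz": ..}, ...]. A call has 1 to 8 rows; each row shifts and turns the commanded pose from where the row before left it, along the tool's axes as they then stand; what a row does not reach is not made up. A row lasts 1/12 s, in which the tool goes at most 41.7 mm and 7.16 degrees, less where a joint would pass 70% of its speed; a pose out of reach is approached as far as the arm can. A call with a gripper value outside its range is refused whole. The fingers move at their own pace and stop on an object; "squeeze" is the grip in N (left out, the last holds). Time passes only in rows, so rows that do not move let the fingers close. It gives the time, the measured TCP pose, the force and the opening at its end, in the units of the state.
- env.get_state(): the state, without advancing time (a new reading comes with each control period).
- env.get_image(name): name is "side" or "top" or "wrist"; returns a dict with "frame" (480x640x3 uint8, red, green, blue), "camera_matrix" (3x3 intrinsics, pixels), "dist_coeffs" ([k1, k2, p1, p2, k3] as OpenCV has them; the pictures are not rectified), "rvec" (rotation vector, rad) and "tvec" (3), from world to camera coordinates, as OpenCV has them. Camera axes: x right, y down, z forward; pixel columns grow to the right and rows downward; lengths in m; the calibration is good to about 2 mm. A picture is of the moment at which its call begins. There is no depth.
- env.close_job(): hands the job in, once; it reports no verdict.
The state is a dict: "time_s": time; "joints": joint angles; "qvel": joint speeds; "effort": joint torques, N m; "eef_pos": TCP position; "orientation": TCP orientation; "wrist_force": force on the tool from outside, world axes, zero at the start; "wrist_torque": the same for the moment, N m; "width": opening from 0.0 (shut) to 1.0 (fully open).
Only numpy, scipy, OpenCV 4.12 (cv2) and the standard library are available. Lean on these libraries where they do the work, as an engineer would, in place of code of your own. Each camera call takes 0.05 s, during which the arm holds its last target.

## Working session

There is one attempt and no reset: what is moved stays moved. The work goes in short steps, Python scripts to look and compute and a tool call to move; the robot and the scene stay as the last step left them, time stands still between calls to the robot, and variables do not carry over. Pictures are saved under pics/ and viewed, and the job is handed in when it is done.

Besides the shell and the picture viewer there is one more tool, called after ">>>" by a JSON object that holds its "method" and its "body", one argument or row to a line. servo_tool: Moves the arm, as the interface text tells. Its arguments: {"type":"object","properties":{"increments":{"type":"array","items":{"type":"object","properties":{"grip":{"type":"number"},"dx":{"type":"number"},"dy":{"type":"number"},"dz":{"type":"number"},"wx":{"type":"number"},"wy":{"type":"number"},"wz":{"type":"number"}}}},"squeeze":{"type":"number"}},"required":["increments"]}

```bash
ls; mkdir -p pics
cat > h.py <<'E'
import numpy as np, cv2
from bench import env
from scipy.spatial.transform import Rotation as Ro
def cam(n,save=None):
    d=env.get_image(n)
    if save: cv2.imwrite('pics/'+save,d['frame'][:,:,::-1])
    return d
def proj(d,P):
    return cv2.projectPoints(np.array(P,float).reshape(-1,3),np.array(d['rvec'],float),np.array(d['tvec'],float),np.array(d['camera_matrix']),np.array(d['dist_coeffs'],float))[0].reshape(-1,2)
def ray(d,px):
    u=cv2.undistortPoints(np.array(px,float).reshape(-1,1,2),np.array(d['camera_matrix']),np.array(d['dist_coeffs'],float)).reshape(-1,2)
    R=cv2.Rodrigues(np.array(d['rvec'],float))[0];t=np.array(d['tvec'],float).reshape(3)
    C=-R.T@t; D=np.c_[u,np.ones(len(u))]@R
    return C,D/np.linalg.norm(D,axis=1)[:,None]
def onz(d,px,z):
    C,D=ray(d,px); return C+D*((z-C[2])/D[:,2])[:,None]
def tri(C1,D1,C2,D2):
    A=np.c_[D1,-D2]; s=np.linalg.lstsq(A,C2-C1,rcond=None)[0]
    a=C1+s[0]*D1;b=C2+s[1]*D2
    return (a+b)/2,np.linalg.norm(a-b)
E
python3 - <<'E'
from h import *
s=env.get_state();print(s)
import pickle
o={}
for n in ['top','side','wrist']: o[n]=cam(n,n+'0.png'); print(n,ray(o[n],[[320,240]]))
pickle.dump(o,open('o0.pkl','wb'))
E
```

```text
pics
{'time_s': 0.0, 'joints': array([ 1.23581483,  0.3339029 ,  0.03986848,  1.46627027, -0.01341613,
        1.34333109, -0.05848321]), 'qvel': array([ 0.00061561,  0.00019339,  0.00182501, -0.00018472,  0.00020654,
       -0.00115534,  0.00179779]), 'effort': array([-4.37398812e-04, -6.58553195e+01,  1.36542253e+00, -4.05563021e+01,
        1.67396577e-02,  1.25716586e-02,  1.06417241e-05]), 'eef_pos': array([ 0.15171287, -0.63156602,  0.23042687]), 'orientation': array([-3.13994969e+00,  9.37855187e-05,  2.35782536e-01]), 'wrist_force': array([ 0.04147022, -1.02135755, -0.92643072]), 'wrist_torque': array([ 0.01437449,  0.01930527, -0.02830127]), 'width': 1.0011177768571}
top (array([0.48553326, 0.02701501, 1.20011083]), array([[ 0.0962366 , -0.0148164 , -0.99524821]]))
side (array([ 0.83376843, -0.44808171,  0.73460049]), array([[-0.28551686,  0.52133789, -0.80416847]]))
wrist (array([ 0.21593792, -0.61578169,  0.37324734]), array([[-0.26883604, -0.0715431 , -0.96052526]]))
```

```bash
ls -la pics
```

```text
total 1368
drwxr-xr-x 2 agent agent   4096 Dec  6 08:05 .
drwxr-xr-x 3 agent agent   4096 Dec  6 08:05 ..
-rw-r--r-- 1 agent agent 421422 Dec  6 08:05 side0.png
-rw-r--r-- 1 agent agent 509689 Dec  6 08:05 top0.png
-rw-r--r-- 1 agent agent 458518 Dec  6 08:05 wrist0.png
```

View pics/top0.png

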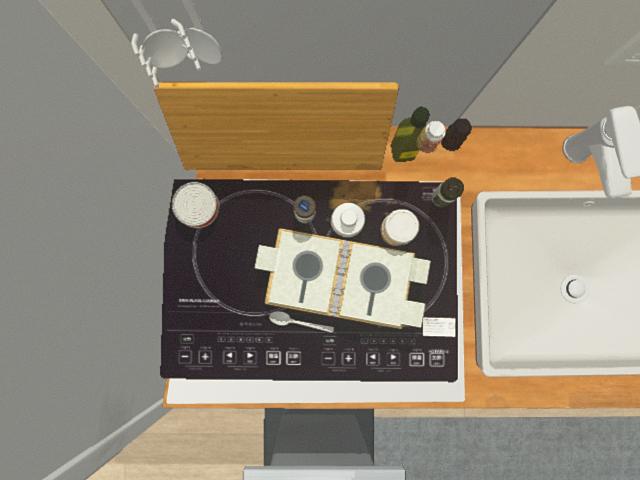

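View pics/side0.png

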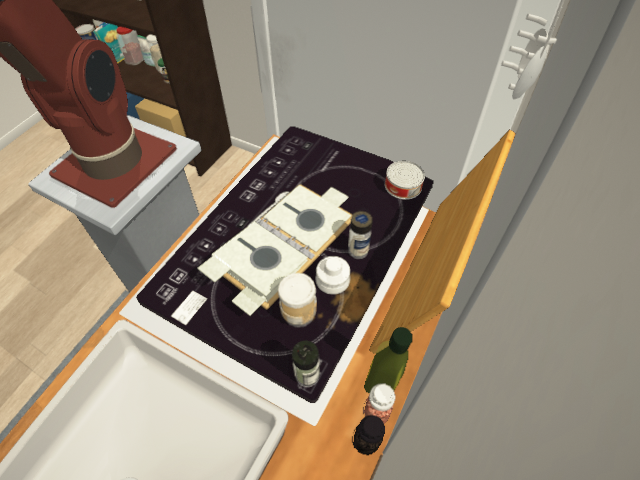

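Run:
```python
import cv2
a=cv2.imread('pics/top0.png')[170:350,240:480];cv2.imwrite('pics/top0c.png',cv2.resize(a,(800,600),interpolation=cv2.INTER_CUBIC))
a=cv2.imread('pics/side0.png')[170:350,180:420];cv2.imwrite('pics/side0c.png',cv2.resize(a,(800,600),interpolation=cv2.INTER_CUBIC))
```

```text
(no output)
```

View pics/top0c.png

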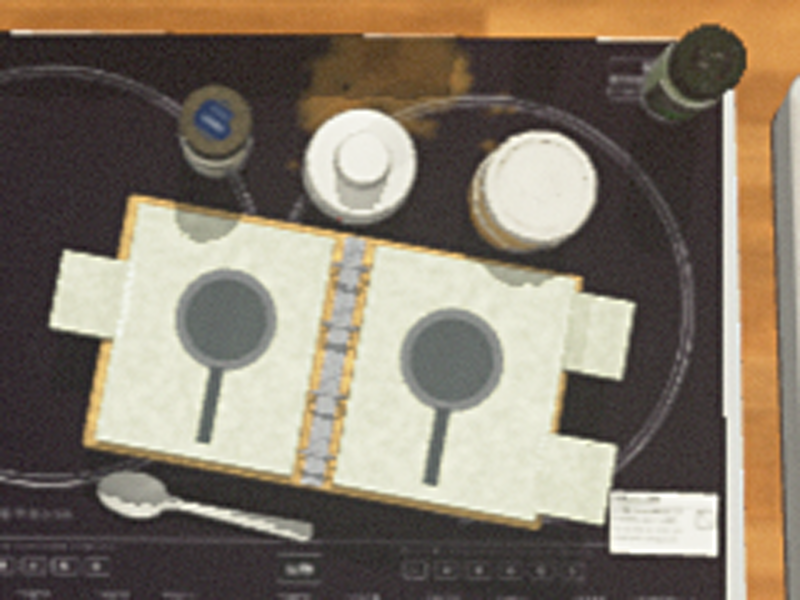

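View pics/side0c.png

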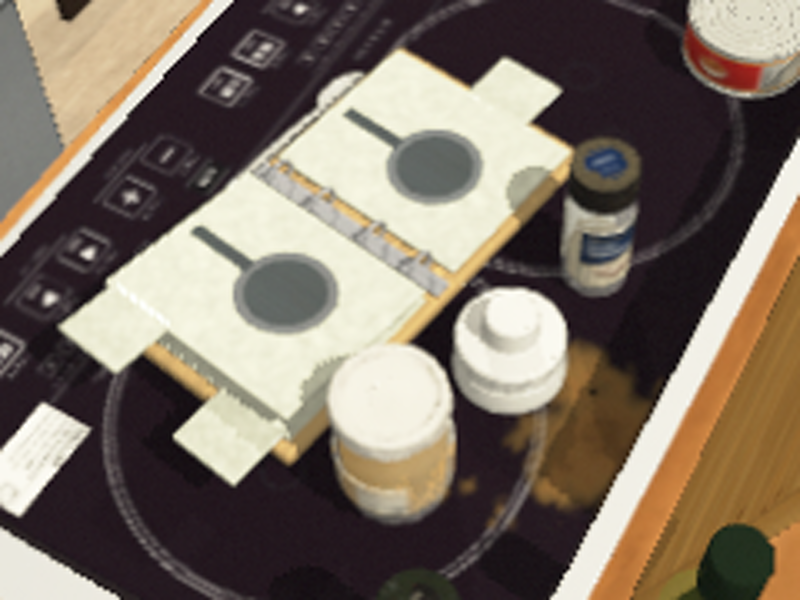

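View pics/wrist0.png

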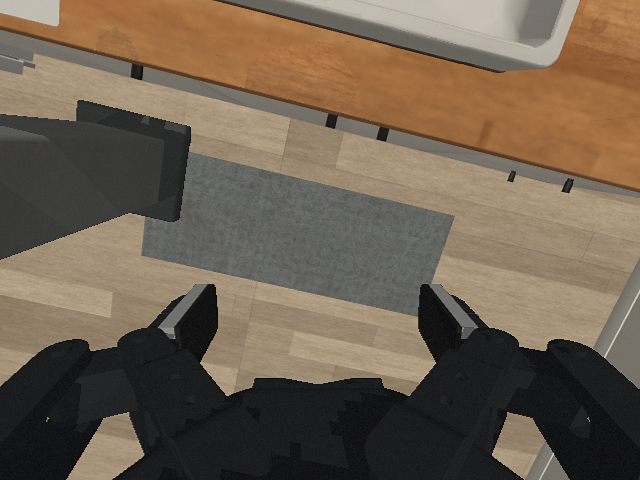

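```bash
cat > fit.py <<'E'
from h import *
import pickle
from scipy.optimize import least_squares
o=pickle.load(open('o0.pkl','rb'))
c=lambda p,off:((np.array(p,float)+.5)/(10/3)-.5+np.array(off))
T=lambda p:c(p,(240,170)); S=lambda p:c(p,(180,170))
def leaf(t,r,u,h=0): # r from hinge, u along spine, h normal offset (h toward up at 0)
    return np.array([u,-r*np.cos(t)+h*np.sin(t)*1.0, r*np.sin(t)+h*np.cos(t)+.052])
def W(p,l):
    l=np.asarray(l); cc,s=np.cos(p[2]),np.sin(p[2])
    return np.array([p[0]+cc*l[0]-s*l[1],p[1]+s*l[0]+cc*l[1],l[2]])
obs=[]
def P(q,t,s):
    if t: obs.append((q,'top',T(t)))
    if s: obs.append((q,'side',S(s)))
f=lambda *l:(lambda p:W(p,l))
P(f(.075,.135,.042),(130,197),(574,152))
P(f(.075,-.135,.042),(582,278),None)
P(f(-.075,-.135,.042),(540,527),None)
L=lambda r,u,h=.002:(lambda p:W(p,leaf(p[3],r,u,h)))
P(L(.166,-.065),(603,525),(58,327))
P(L(.166,-.019),(617,443),(120,372))
P(L(.128,-.019),None,(168,325))
P(L(.128,-.070),None,(107,282))
P(L(.128,.070),None,(290,420))
M=lambda r,u:(lambda p:W(p,[u,-r,.052-.007+.002]))
P(M(.166,.065),(635,300),(235,486)); P(M(.166,.019),(625,380),(173,437))
def res(p): return np.concatenate([proj(o[n],q(p))[0]-px for q,n,px in obs])
r=least_squares(res,[.52,-.02,-.16,.15],loss='soft_l1')
if __name__=='__main__':
    print(r.x,np.round(res(r.x).reshape(-1,2),1).tolist())
    for n in ('top','side'):
        im=o[n]['frame'][:,:,::-1].copy();
        im=cv2.resize(im,None,fx=4,fy=4,interpolation=cv2.INTER_CUBIC)
        for q,_,_ in obs:
            a=proj(o[n],q(r.x))[0]; cv2.circle(im,tuple(int(v) for v in (a+.5)*4-.5),3,(0,0,255),-1)
        x0,y0=(250,190) if n=='top' else (190,175)
        cv2.imwrite(f'pics/fit_{n}.png',im[y0*4:y0*4+600,x0*4:x0*4+800])
    # other objects
    px=dict(timer=(347,221),honey=(400,227),sj1=(304,209))
    print('tab',W(r.x,leaf(r.x[3],.15,-.042)))
E
python3 fit.py
```

```text
[ 0.52353408 -0.02841381 -0.17252183  0.11329248] [[-0.6, -0.6], [2.8, -0.4], [0.3, -0.9], [0.5, 0.8], [0.5, -0.2], [0.2, 0.0], [0.2, 0.1], [-1.0, -0.0], [-0.0, 1.3], [-0.8, 0.0], [-0.6, -0.6], [-0.2, 0.1], [0.1, -0.5], [-0.9, -0.5], [0.1, -0.3]]
tab [ 0.45657256 -0.1680297   0.06895754]
```

View pics/fit_top.png

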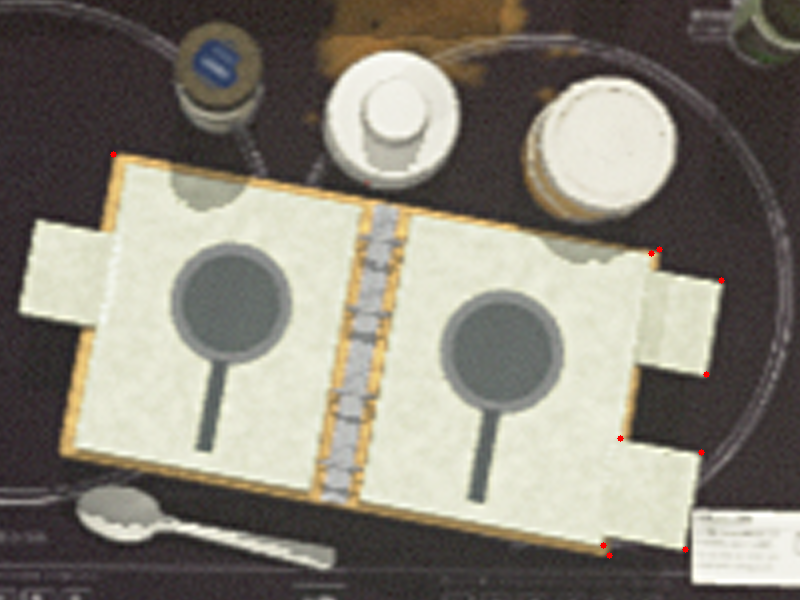

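View pics/fit_side.png

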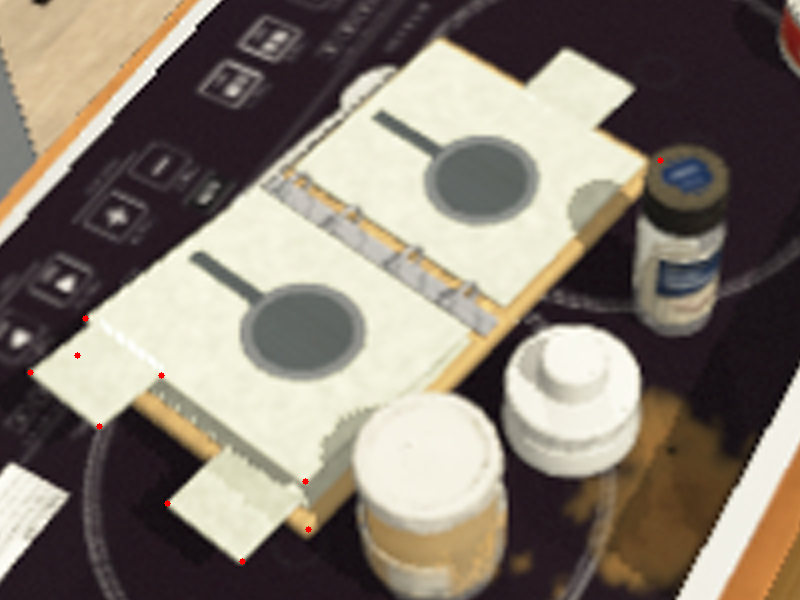

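>>> {"method": "servo_tool", "body": {
  "increments": [
    {"grip":1,"wz":0.102,"dy":-0.02},
    {"grip":1,"wz":0.102,"dy":-0.03},
    {"grip":1,"wz":0.102,"dy":-0.035,"dx":0.01},
    {"grip":1,"wz":0.102,"dy":-0.035,"dx":0.01},
    {"grip":1,"dy":-0.035,"dx":0.011},
    {"grip":1,"dy":-0.035,"dx":0.011},
    {"grip":1,"dy":-0.035,"dx":0.011},
    {"grip":1,"dy":-0.035,"dx":0.011}
  ],
  "squeeze": 20
}}

```text
validation failed for argument at $.in...
```

>>> {"method": "servo_tool", "body": {
  "increments": [
    {"grip":1.0,"dx":0.0,"dy":-0.02,"dz":0.0,"wx":0.0,"wy":0.0,"wz":0.1}
  ],
  "squeeze": 20
}}

```text
time_s: 0.23
eef_pos: [0.1476, -0.6137, 0.2301]
orientation: [-3.141, 0.0, 0.137]
wrist_force: [-0.5, 0.8, -0.2]
width: 0.883
```

>>> {"method": "servo_tool", "body": {
  "increments": [
    {"grip":1.0,"dx":0.0,"dy":-0.03,"dz":0.0,"wx":0.0,"wy":0.0,"wz":0.1},
    {"grip":1.0,"dx":0.01,"dy":-0.035,"dz":0.0,"wx":0.0,"wy":0.0,"wz":0.1},
    {"grip":1.0,"dx":0.01,"dy":-0.035,"dz":0.0,"wx":0.0,"wy":0.0,"wz":0.1},
    {"grip":1.0,"dx":0.01,"dy":-0.035,"dz":0.0,"wx":0.0,"wy":0.0,"wz":0.0},
    {"grip":1.0,"dx":0.01,"dy":-0.035,"dz":0.0,"wx":0.0,"wy":0.0,"wz":0.0},
    {"grip":1.0,"dx":0.01,"dy":-0.035,"dz":0.0,"wx":0.0,"wy":0.0,"wz":0.0},
    {"grip":1.0,"dx":0.01,"dy":-0.035,"dz":0.0,"wx":0.0,"wy":0.0,"wz":0.0},
    {"grip":1.0,"dx":0.01,"dy":-0.035,"dz":0.0,"wx":0.0,"wy":0.0,"wz":0.0}
  ]
}}

```text
time_s: 0.9
eef_pos: [0.2423, -0.3469, 0.2312]
orientation: [3.141, 0.0, -0.164]
wrist_force: [1.4, -0.3, 0.0]
width: -0.0
```

>>> {"method": "servo_tool", "body": {
  "increments": [
    {"grip":1.0,"dx":0.02,"dy":-0.034,"dz":0.0,"wx":0.0,"wy":0.0,"wz":0.008},
    {"grip":1.0,"dx":0.02,"dy":-0.034,"dz":0.0,"wx":0.0,"wy":0.0,"wz":0.0},
    {"grip":1.0,"dx":0.02,"dy":-0.034,"dz":0.0,"wx":0.0,"wy":0.0,"wz":0.0},
    {"grip":1.0,"dx":0.02,"dy":-0.034,"dz":0.0,"wx":0.0,"wy":0.0,"wz":0.0},
    {"grip":1.0,"dx":0.02,"dy":-0.034,"dz":0.0,"wx":0.0,"wy":0.0,"wz":0.0},
    {"grip":1.0,"dx":0.018,"dy":-0.035,"dz":0.0,"wx":0.0,"wy":0.0,"wz":0.0},
    {"grip":1.0,"dx":0.0,"dy":0.0,"dz":0.0,"wx":0.0,"wy":0.11,"wz":0.0},
    {"grip":1.0,"dx":0.0,"dy":0.0,"dz":0.0,"wx":0.0,"wy":0.11,"wz":0.0}
  ]
}}

```text
time_s: 1.57
eef_pos: [0.3956, -0.1647, 0.2304]
orientation: [-3.14, -0.222, -0.167]
wrist_force: [-2.2, -0.2, 0.8]
width: -0.004
```

>>> {"method": "servo_tool", "body": {
  "increments": [
    {"grip":1.0,"dx":0.0,"dy":0.0,"dz":0.0,"wx":0.0,"wy":0.115,"wz":0.0},
    {"grip":1.0,"dx":0.0,"dy":0.0,"dz":0.0,"wx":0.0,"wy":0.115,"wz":0.0},
    {"grip":1.0,"dx":0.0,"dy":0.0,"dz":0.0,"wx":0.0,"wy":0.115,"wz":0.0},
    {"grip":1.0,"dx":0.0,"dy":0.0,"dz":0.0,"wx":0.0,"wy":0.11,"wz":0.0},
    {"grip":1.0,"dx":0.0,"dy":0.0,"dz":0.0,"wx":0.0,"wy":0.11,"wz":0.0},
    {"grip":1.0,"dx":0.0,"dy":0.0,"dz":0.0,"wx":0.0,"wy":0.0,"wz":0.0}
  ]
}}

```text
time_s: 2.07
eef_pos: [0.4265, -0.1763, 0.2057]
orientation: [-3.106, -0.534, -0.169]
wrist_force: [-1.2, 0.4, -0.6]
width: 0.002
```

Run:
```python
from h import *
s=env.get_state();print(s['joints'],s['qvel'])
cam('wrist','w1.png');cam('side','s1.png')
```

```text
[ 0.77688266 -0.38025811 -0.27555852  2.31376429 -0.45245167  0.73894395
 -0.96850425] [ 0.07019093  0.00349505 -0.03360761 -0.06038467  0.22602642  0.11187738
 -0.2568415 ]
```

View pics/s1.png

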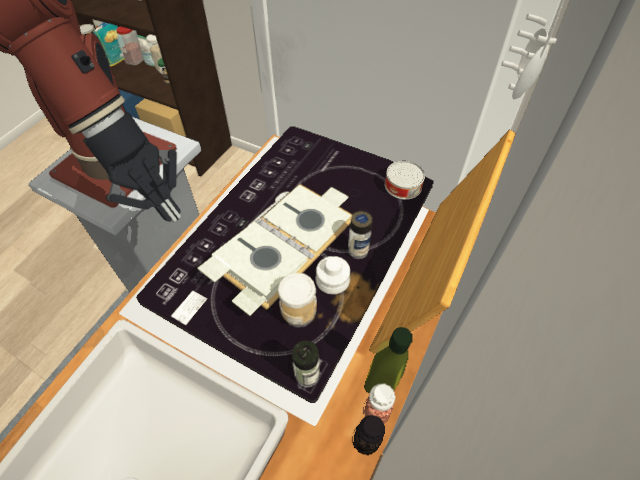

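View pics/w1.png

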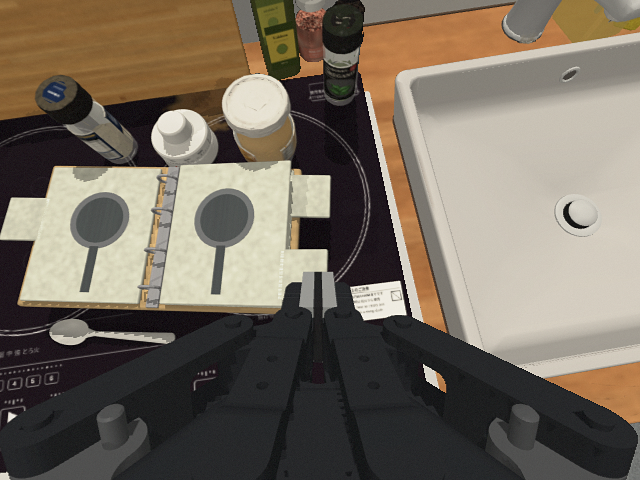

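```bash
cat > plan.py <<'E'
from h import *
X,Y,YAW=.5235,-.0284,-.1725
def pos(u,v,z): 
    c,s=np.cos(YAW),np.sin(YAW); return np.array([X+c*u-s*v,Y+s*u+c*v,z])
def rot(a): # tool x=file x, tilt a in v-z plane
    return Ro.from_euler('z',YAW)*Ro.from_euler('x',np.pi)*Ro.from_euler('x',a)
def filec(p):
    c,s=np.cos(YAW),np.sin(YAW); d=np.asarray(p)-[X,Y,0]; return np.array([c*d[0]+s*d[1],-s*d[0]+c*d[1],d[2]])
def cur():
    s=env.get_state(); return np.array(s['eef_pos']),Ro.from_euler('xyz',s['orientation']),s
def rows(wps,p,R):
    """wps: list of (u,v,z,a)"""
    for u,v,z,a in wps:
        q,Q=pos(u,v,z),rot(a)
        d=R.inv().apply(q-p); w=(R.inv()*Q).as_rotvec()
        r=np.r_[np.round(d,4),np.round(w,3)]
        print('{"grip":1.0,"dx":%g,"dy":%g,"dz":%g,"wx":%g,"wy":%g,"wz":%g},'%tuple(r))
        p=p+R.apply(r[:3]); R=R*Ro.from_rotvec(r[3:])
def lin(a,b,n): a,b=np.array(a,float),np.array(b,float); return [tuple(a+(b-a)*k/n) for k in range(1,n+1)]
def push(th,a,w=.008,s=.028,rc=.138,off=0):
    t=np.array([np.sin(a),-np.cos(a)]); n=np.array([np.cos(a),np.sin(a)])
    rad=np.array([-np.cos(th),np.sin(th)]); up=np.array([np.sin(th),np.cos(th)]); H=np.array([0,.052])
    if th<np.pi/2-a: P=H+.166*rad-(.002+off)*up + s*t - w*n
    else:
        P=H+rc*rad-(.002+off)*up
        # support: finger end half-width w; the corner furthest along `up`
        P=P-np.sign(np.dot(n,up)+1e-9)*min(1,abs(np.dot(n,up))/.15)*w*n
    return P
E
python3 - <<'E'
from plan import *
p,R,s=cur(); f=filec(p); print(f, R.as_euler('xyz'))
# slerp to a=.0 wp first then tilt: do directly
q=pos(-.042,-.235,.17);Q=rot(.87)
w=(R.inv()*Q).as_rotvec();print(w)
N=12
pp,RR=p,R
from scipy.spatial.transform import Slerp
for k in range(1,N+1):
    tp=p+(q-p)*k/N; tR=R*Ro.from_rotvec(w*k/N)
    d=RR.inv().apply(tp-pp); print(np.round(d,3),np.round(w/N,3))
    pp,RR=tp,tR
E
```

```text
[-0.07082883 -0.16533309  0.20692137] [-3.1095279  -0.52950532 -0.17400409]
[ 0.81819915 -0.49118117  0.23621345]
[0.001 0.006 0.004] [ 0.068 -0.041  0.02 ]
[0.001 0.006 0.003] [ 0.068 -0.041  0.02 ]
[0.001 0.006 0.003] [ 0.068 -0.041  0.02 ]
[0.001 0.006 0.002] [ 0.068 -0.041  0.02 ]
[0.001 0.007 0.002] [ 0.068 -0.041  0.02 ]
[0.002 0.007 0.001] [ 0.068 -0.041  0.02 ]
[0.002 0.007 0.001] [ 0.068 -0.041  0.02 ]
[0.002 0.007 0.   ] [ 0.068 -0.041  0.02 ]
[ 0.002  0.007 -0.   ] [ 0.068 -0.041  0.02 ]
[ 0.002  0.007 -0.001] [ 0.068 -0.041  0.02 ]
[ 0.002  0.006 -0.001] [ 0.068 -0.041  0.02 ]
[ 0.002  0.006 -0.002] [ 0.068 -0.041  0.02 ]
```

>>> {"method": "servo_tool", "body": {
  "increments": [
    {"grip":1.0,"dx":0.001,"dy":0.012,"dz":0.007,"wx":0.1,"wy":-0.06,"wz":0.029},
    {"grip":1.0,"dx":0.001,"dy":0.011,"dz":0.005,"wx":0.1,"wy":-0.06,"wz":0.029},
    {"grip":1.0,"dx":0.002,"dy":0.011,"dz":0.003,"wx":0.1,"wy":-0.06,"wz":0.029},
    {"grip":1.0,"dx":0.002,"dy":0.011,"dz":0.002,"wx":0.1,"wy":-0.06,"wz":0.029},
    {"grip":1.0,"dx":0.003,"dy":0.011,"dz":0.0,"wx":0.1,"wy":-0.06,"wz":0.029},
    {"grip":1.0,"dx":0.003,"dy":0.011,"dz":0.0,"wx":0.1,"wy":-0.06,"wz":0.029},
    {"grip":1.0,"dx":0.003,"dy":0.011,"dz":-0.001,"wx":0.1,"wy":-0.06,"wz":0.029},
    {"grip":1.0,"dx":0.003,"dy":0.01,"dz":-0.002,"wx":0.1,"wy":-0.06,"wz":0.029}
  ]
}}

```text
time_s: 2.83
eef_pos: [0.4396, -0.2662, 0.1678]
orientation: [-2.287, -0.008, -0.179]
wrist_force: [-0.1, -0.0, 0.3]
width: 0.001
```

Run:
```python
from plan import *
p,R,s=cur(); print(filec(p),R.as_euler('xyz'),(R.inv()*rot(.87)).as_rotvec(),s['joints'],s['qvel'])
rows([(-.042,-.235,.12,.87)],p,R)
```

```text
[-0.04188144 -0.24864404  0.16778236] [-2.28727521 -0.00773214 -0.17880465] [ 0.0157068  -0.00981894  0.00176758] [ 0.87233678  0.50556512  0.00327763  1.62527023 -0.62342342  1.62900339
 -0.70284275] [ 0.17749114  1.29525713 -0.00272602 -1.08210262 -0.12445063  1.3055852
 -0.09705804]
{"grip":1.0,"dx":-0.0006,"dy":0.0271,"dz":0.0417,"wx":0.016,"wy":-0.01,"wz":0.002},
```

>>> {"method": "servo_tool", "body": {
  "increments": [
    {"grip":1.0,"dx":0.0,"dy":0.014,"dz":0.02,"wx":0.016,"wy":-0.01,"wz":0.002},
    {"grip":1.0,"dx":0.0,"dy":0.014,"dz":0.02,"wx":0.0,"wy":0.0,"wz":0.0},
    {"grip":1.0,"dx":0.0,"dy":0.008,"dz":0.01,"wx":0.0,"wy":0.0,"wz":0.0},
    {"grip":1.0,"dx":0.0,"dy":0.0,"dz":0.0,"wx":0.0,"wy":0.0,"wz":0.0}
  ]
}}

```text
time_s: 3.17
eef_pos: [0.4421, -0.2482, 0.1054]
orientation: [-2.271, 0.001, -0.172]
wrist_force: [-0.6, 0.7, -0.2]
width: 0.005
```

Run:
```python
from plan import *
p,R,s=cur(); print(filec(p),R.as_euler('xyz'),(R.inv()*rot(.87)).as_rotvec(),s['joints'],abs(s['qvel']).max())
f=filec(p)
rows(lin((*f,.87),(-.042,-.2266,.099,.87),1)+lin((-.042,-.2266,.099,.87),(-.042,-.150,.035,.87),6),p,R)
d=cam('wrist','w2.png');cam('side','s2.png')
im=cv2.imread('pics/s2.png')[150:330,150:390];cv2.imwrite('pics/s2c.png',cv2.resize(im,(800,600),interpolation=cv2.INTER_CUBIC))
```

```text
[-0.04245531 -0.2304729   0.1053682 ] [-2.27124161e+00  5.26028116e-04 -1.71545248e-01] [-0.00035079  0.00106898  0.0002134 ] [ 0.86115967  0.57391442 -0.00844177  1.67857153 -0.63159398  1.53762828
 -0.64983005] 0.06175240399803365
{"grip":1.0,"dx":0.0005,"dy":0.0024,"dz":0.0071,"wx":-0,"wy":0.001,"wz":0},
{"grip":1.0,"dx":-0,"dy":-0.0001,"dz":0.0166,"wx":-0,"wy":0,"wz":0},
{"grip":1.0,"dx":-0,"dy":-0.0001,"dz":0.0166,"wx":-0,"wy":0,"wz":0},
{"grip":1.0,"dx":-0,"dy":-0,"dz":0.0167,"wx":-0,"wy":0,"wz":0},
{"grip":1.0,"dx":-0,"dy":-0.0001,"dz":0.0166,"wx":-0,"wy":0,"wz":0},
{"grip":1.0,"dx":-0,"dy":-0.0001,"dz":0.0166,"wx":-0,"wy":0,"wz":0},
{"grip":1.0,"dx":-0,"dy":-0.0001,"dz":0.0167,"wx":-0,"wy":0,"wz":0},
```

View pics/s2c.png

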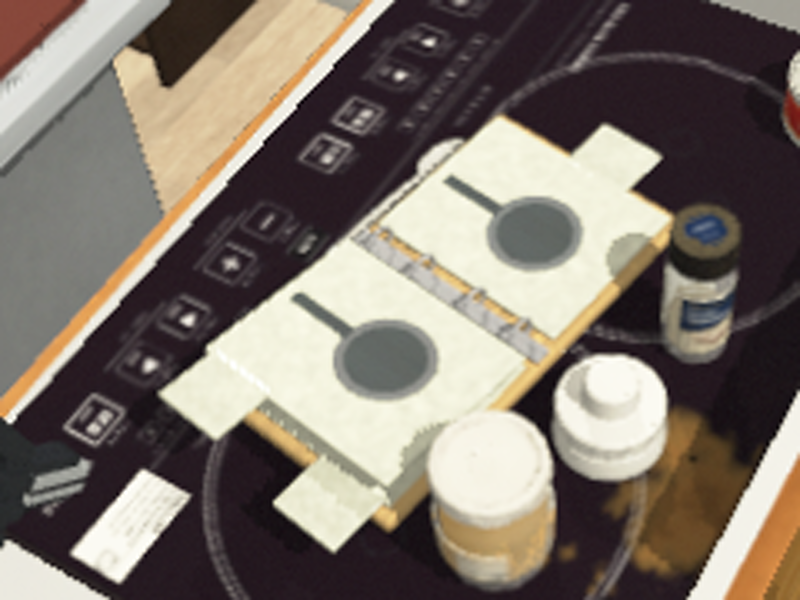

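View pics/w2.png

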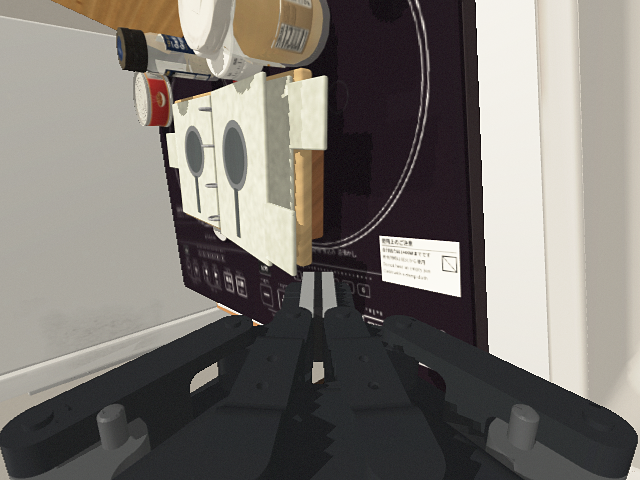

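Run:
```python
from plan import *
p,R,s=cur()
d=cam('side');dw=cam('wrist')
P=[p+R.apply([x,y,0]) for x in(-.011,.011) for y in(-.008,0,.008)]
q=proj(d,P); print((q-[150,150]+.5)*10/3-.5); print(proj(dw,P))
i=cv2.imread('pics/w2.png')[200:300,250:390];cv2.imwrite('pics/w2c.png',cv2.resize(i,None,fx=5,fy=5,interpolation=cv2.INTER_CUBIC))
```

```text
[[ 66.39131959 442.63026359]
 [ 62.01004195 455.85455393]
 [ 57.66993583 468.97850651]
 [ 94.90322918 466.27574172]
 [ 90.36714814 479.57824691]
 [ 85.87358927 492.77768963]]
[[302.43089965 313.40767898]
 [319.41423235 313.41479213]
 [336.39340434 313.42174395]
 [301.93919636 269.59172931]
 [319.55818418 269.60462807]
 [337.1726932  269.61744598]]
```

View pics/w2c.png

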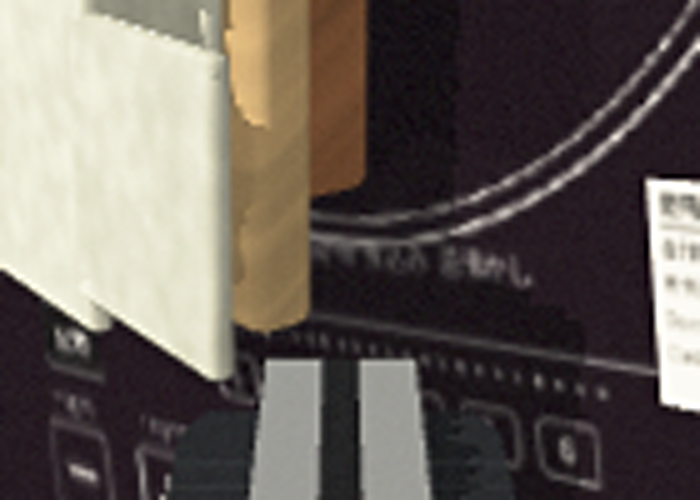

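Run:
```python
from plan import *
p,R,s=cur()
a=.87;e=np.array([-.152,.025]);t=np.array([np.sin(a),-np.cos(a)])
b=e-.095*t
rows(lin((*filec(p),a),(-.042,*b,a),1)+lin((-.042,*b,a),(-.042,*e,a),5),p,R)
```

```text
{"grip":1.0,"dx":-0.0019,"dy":0.0133,"dz":0.0204,"wx":0.004,"wy":-0.004,"wz":0.006},
{"grip":1.0,"dx":0,"dy":-0,"dz":0.019,"wx":-0,"wy":0,"wz":0},
{"grip":1.0,"dx":0,"dy":-0,"dz":0.019,"wx":-0,"wy":0,"wz":0},
{"grip":1.0,"dx":0,"dy":-0,"dz":0.019,"wx":-0,"wy":0,"wz":0},
{"grip":1.0,"dx":0,"dy":-0,"dz":0.019,"wx":-0,"wy":0,"wz":0},
{"grip":1.0,"dx":0,"dy":-0,"dz":0.019,"wx":-0,"wy":0,"wz":0},
```

>>> {"method": "servo_tool", "body": {
  "increments": [
    {"grip":1.0,"dx":0.0,"dy":0.013,"dz":0.01,"wx":0.0,"wy":0.0,"wz":0.0},
    {"grip":1.0,"dx":0.0,"dy":0.0,"dz":0.01,"wx":0.0,"wy":0.0,"wz":0.0},
    {"grip":1.0,"dx":0.0,"dy":0.0,"dz":0.019,"wx":0.0,"wy":0.0,"wz":0.0},
    {"grip":1.0,"dx":0.0,"dy":0.0,"dz":0.019,"wx":0.0,"wy":0.0,"wz":0.0},
    {"grip":1.0,"dx":0.0,"dy":0.0,"dz":0.0,"wx":0.0,"wy":0.0,"wz":0.0}
  ]
}}

```text
time_s: 3.78
eef_pos: [0.4498, -0.209, 0.0591]
orientation: [-2.27, -0.003, -0.167]
wrist_force: [-0.1, 0.6, 0.8]
width: 0.002
```

Run:
```python
from plan import *
p,R,s=cur(); print(filec(p),abs(s['qvel']).max(),s['wrist_force'])
cam('wrist','w3.png');cam('side','s3.png')
a=cv2.imread('pics/s3.png')[190:340,160:320];b=cv2.imread('pics/w3.png')[150:330,220:420]
cv2.imwrite('pics/c3.png',np.hstack([cv2.resize(a,(400,375)),cv2.resize(b,(400,375))]))
e=(-.042,-.152,.025,.87)
n=4
rows(lin((*filec(p),.87),e,4),p,R)
```

```text
[-0.04156019 -0.19057945  0.0590539 ] 0.05915219458071853 [-0.06492742  0.64000959  0.7807971 ]
{"grip":1.0,"dx":-0.0001,"dy":0.0003,"dz":0.0129,"wx":-0.001,"wy":0.002,"wz":0.006},
{"grip":1.0,"dx":-0.0001,"dy":0.0003,"dz":0.0128,"wx":-0,"wy":-0,"wz":-0},
{"grip":1.0,"dx":-0.0001,"dy":0.0003,"dz":0.0129,"wx":-0,"wy":-0,"wz":-0},
{"grip":1.0,"dx":-0.0001,"dy":0.0003,"dz":0.0128,"wx":-0,"wy":-0,"wz":-0},
```

View pics/c3.png

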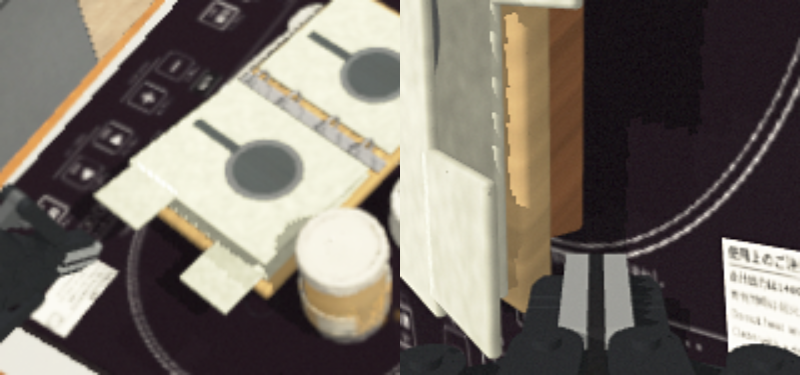

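>>> {"method": "servo_tool", "body": {
  "increments": [
    {"grip":1.0,"dx":0.0,"dy":0.0,"dz":0.013,"wx":0.0,"wy":0.0,"wz":0.006},
    {"grip":1.0,"dx":0.0,"dy":0.0,"dz":0.013,"wx":0.0,"wy":0.0,"wz":0.0},
    {"grip":1.0,"dx":0.0,"dy":0.0,"dz":0.013,"wx":0.0,"wy":0.0,"wz":0.0},
    {"grip":1.0,"dx":0.0,"dy":0.0,"dz":0.012,"wx":0.0,"wy":0.0,"wz":0.0},
    {"grip":1.0,"dx":0.0,"dy":0.0,"dz":0.0,"wx":0.0,"wy":0.0,"wz":0.0}
  ]
}}

```text
time_s: 4.3
eef_pos: [0.4566, -0.1715, 0.026]
orientation: [-2.271, 0.001, -0.172]
wrist_force: [0.1, 0.1, -0.3]
width: 0.001
```

Run:
```python
from plan import *
p,R,s=cur(); print(filec(p),abs(s['qvel']).max(),s['wrist_force'])
cam('wrist','w4.png');cam('side','s4.png')
a=cv2.imread('pics/s4.png')[190:340,160:320];b=cv2.imread('pics/w4.png')[150:330,220:420]
cv2.imwrite('pics/c4.png',np.hstack([cv2.resize(a,(400,375)),cv2.resize(b,(400,375))]))
for th in np.arange(.12,.8,.045): print(round(th,3),push(th,.87,w=.007,s=.028))
```

```text
[-0.04137422 -0.15241602  0.02599318] 0.04635884236022731 [ 0.09174392  0.08371223 -0.33498458]
0.12 [-0.14815823  0.04648116]
0.165 [-0.14718653  0.0538876 ]
0.21 [-0.14588263  0.06124284]
0.255 [-0.14424917  0.06853197]
0.3 [-0.14228947  0.07574024]
0.345 [-0.14000749  0.08285305]
0.39 [-0.13740786  0.08985601]
0.435 [-0.13449582  0.09673494]
0.48 [-0.13127729  0.10347591]
0.525 [-0.12775878  0.11006527]
0.57 [-0.1239474   0.11648967]
0.615 [-0.11985088  0.12273612]
0.66 [-0.11547752  0.12879197]
0.705 [-0.11091225  0.13455514]
0.75 [-0.10685013  0.13925247]
0.795 [-0.10258081  0.14376231]
```

View pics/c4.png

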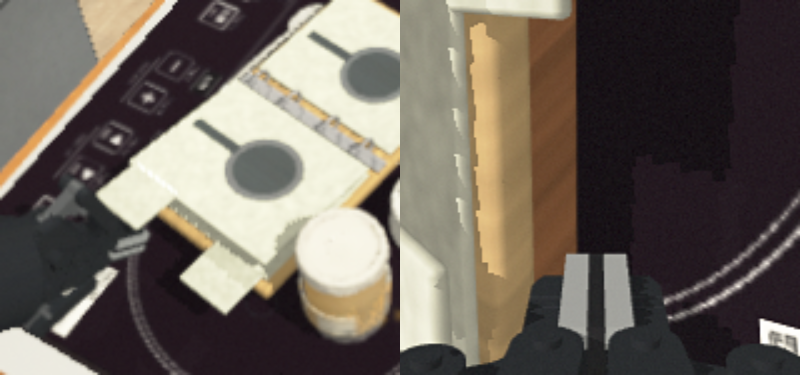

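Run:
```python
from plan import *
p,R,s=cur(); f=filec(p)
w=[(-.042,-.151,.033,.87),(-.042,-.150,.040,.87)]
for th in np.arange(.12,.8,.045):
    P=push(th,.87,w=.007,s=.028); w.append((-.042,P[0],P[1],.87))
rows(w,p,R)
```

```text
{"grip":1.0,"dx":-0.0014,"dy":-0.0071,"dz":-0.0008,"wx":0.001,"wy":-0.001,"wz":-0.001},
{"grip":1.0,"dx":0,"dy":-0.006,"dz":-0.0037,"wx":-0,"wy":-0,"wz":0},
{"grip":1.0,"dx":0,"dy":-0.0061,"dz":-0.0028,"wx":-0,"wy":-0,"wz":0},
{"grip":1.0,"dx":0,"dy":-0.0063,"dz":-0.004,"wx":-0,"wy":-0,"wz":0},
{"grip":1.0,"dx":0,"dy":-0.0065,"dz":-0.0038,"wx":-0,"wy":-0,"wz":0},
{"grip":1.0,"dx":0,"dy":-0.0066,"dz":-0.0034,"wx":-0,"wy":-0,"wz":0},
{"grip":1.0,"dx":0,"dy":-0.0068,"dz":-0.0032,"wx":-0,"wy":-0,"wz":0},
{"grip":1.0,"dx":0,"dy":-0.0069,"dz":-0.0028,"wx":-0,"wy":-0,"wz":0},
{"grip":1.0,"dx":0,"dy":-0.007,"dz":-0.0025,"wx":-0,"wy":-0,"wz":0},
{"grip":1.0,"dx":0,"dy":-0.0072,"dz":-0.0022,"wx":-0,"wy":-0,"wz":0},
{"grip":1.0,"dx":0,"dy":-0.0072,"dz":-0.0019,"wx":-0,"wy":-0,"wz":0},
{"grip":1.0,"dx":0,"dy":-0.0073,"dz":-0.0016,"wx":-0,"wy":-0,"wz":0},
{"grip":1.0,"dx":0,"dy":-0.0074,"dz":-0.0012,"wx":-0,"wy":-0,"wz":0},
{"grip":1.0,"dx":0,"dy":-0.0074,"dz":-0.0009,"wx":-0,"wy":-0,"wz":0},
{"grip":1.0,"dx":0,"dy":-0.0074,"dz":-0.0006,"wx":-0,"wy":-0,"wz":0},
{"grip":1.0,"dx":0,"dy":-0.0074,"dz":-0.0002,"wx":-0,"wy":-0,"wz":0},
{"grip":1.0,"dx":0,"dy":-0.0062,"dz":0.0001,"wx":-0,"wy":-0,"wz":0},
{"grip":1.0,"dx":0,"dy":-0.0062,"dz":0.0003,"wx":-0,"wy":-0,"wz":0},
```

>>> {"method": "servo_tool", "body": {
  "increments": [
    {"grip":1.0,"dx":0.0,"dy":-0.006,"dz":-0.002,"wx":0.0,"wy":0.0,"wz":0.0},
    {"grip":1.0,"dx":0.0,"dy":-0.006,"dz":-0.0035,"wx":0.0,"wy":0.0,"wz":0.0},
    {"grip":1.0,"dx":0.0,"dy":-0.006,"dz":-0.003,"wx":0.0,"wy":0.0,"wz":0.0},
    {"grip":1.0,"dx":0.0,"dy":-0.0063,"dz":-0.004,"wx":0.0,"wy":0.0,"wz":0.0},
    {"grip":1.0,"dx":0.0,"dy":-0.0065,"dz":-0.0038,"wx":0.0,"wy":0.0,"wz":0.0},
    {"grip":1.0,"dx":0.0,"dy":-0.0066,"dz":-0.0034,"wx":0.0,"wy":0.0,"wz":0.0},
    {"grip":1.0,"dx":0.0,"dy":-0.0068,"dz":-0.0032,"wx":0.0,"wy":0.0,"wz":0.0},
    {"grip":1.0,"dx":0.0,"dy":0.0,"dz":0.0,"wx":0.0,"wy":0.0,"wz":0.0}
  ]
}}

```text
time_s: 5.07
eef_pos: [0.4596, -0.1638, 0.0776]
orientation: [-2.274, -0.003, -0.174]
wrist_force: [-0.7, -0.6, -0.1]
width: 0.002
```

```bash
cat > look.py <<'E'
import sys
from plan import *
k=sys.argv[1]
p,R,s=cur(); print(np.round(filec(p),4),np.round((R.inv()*rot(.87)).as_rotvec(),3),abs(s['qvel']).max(),s['wrist_force'],s['joints'].round(2))
cam('wrist',f'w{k}.png');cam('side',f's{k}.png')
a=cv2.imread(f'pics/s{k}.png')[150:350,130:370];b=cv2.imread(f'pics/w{k}.png')
cv2.imwrite(f'pics/c{k}.png',np.hstack([cv2.resize(a,(420,350)),cv2.resize(b,(380,350))]))
E
python3 look.py 5
```

```text
[-0.0397 -0.1443  0.0776] [ 0.002 -0.003  0.001] 0.02350326569269687 [-0.70693652 -0.64833996 -0.11195427] [ 0.79  0.53 -0.06  1.83 -0.69  1.39 -0.67]
```

View pics/c5.png

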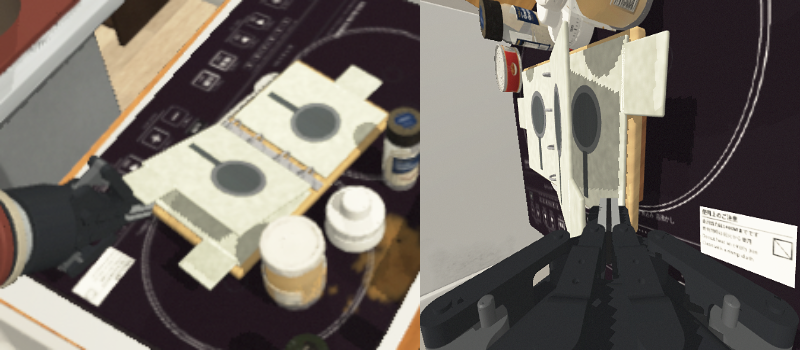

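>>> {"method": "servo_tool", "body": {
  "increments": [
    {"grip":1.0,"dx":-0.002,"dy":-0.0069,"dz":-0.002,"wx":0.0,"wy":0.0,"wz":0.0},
    {"grip":1.0,"dx":0.0,"dy":-0.007,"dz":-0.002,"wx":0.0,"wy":0.0,"wz":0.0},
    {"grip":1.0,"dx":0.0,"dy":-0.0072,"dz":-0.0018,"wx":0.0,"wy":0.0,"wz":0.0},
    {"grip":1.0,"dx":0.0,"dy":-0.0072,"dz":-0.0016,"wx":0.0,"wy":0.0,"wz":0.0},
    {"grip":1.0,"dx":0.0,"dy":-0.0073,"dz":-0.0014,"wx":0.0,"wy":0.0,"wz":0.0},
    {"grip":1.0,"dx":0.0,"dy":-0.0074,"dz":-0.001,"wx":0.0,"wy":0.0,"wz":0.0},
    {"grip":1.0,"dx":0.0,"dy":-0.0074,"dz":-0.0006,"wx":0.0,"wy":0.0,"wz":0.0},
    {"grip":1.0,"dx":0.0,"dy":-0.0074,"dz":-0.0002,"wx":0.0,"wy":0.0,"wz":0.0}
  ]
}}

```text
time_s: 5.83
eef_pos: [0.4621, -0.1343, 0.1276]
orientation: [-2.273, -0.001, -0.175]
wrist_force: [0.3, -0.8, -1.1]
width: 0.002
```

```bash
python3 look.py 6
python3 - <<'E'
from plan import *
p,R,s=cur(); 
w=[]
for th in np.arange(.75,1.6,.05):
    P=push(th,.87,w=.007,rc=.14); w.append((-.042,P[0],P[1],.87)); print(round(th,2),P)
rows(w,p,R)
E
```

```text
[-0.0423 -0.1149  0.1276] [ 0.002 -0.002 -0.   ] 0.14693802927571903 [ 0.29630834 -0.8437012  -1.11075633] [ 0.76  0.42 -0.07  1.86 -0.71  1.42 -0.74]
0.75 [-0.1083135   0.14061575]
0.8 [-0.10348744  0.14568614]
0.85 [-0.09841399  0.15050899]
0.9 [-0.09310584  0.15507224]
0.95 [-0.08757625  0.1593645 ]
1.0 [-0.08183905  0.16337503]
1.05 [-0.07590858  0.16709381]
1.1 [-0.06979966  0.17051154]
1.15 [-0.06352756  0.17361967]
1.2 [-0.05710795  0.17641045]
1.25 [-0.05055689  0.1788769 ]
1.3 [-0.04389074  0.18101285]
1.35 [-0.03712617  0.18281295]
1.4 [-0.03028009  0.18427273]
1.45 [-0.0233696   0.18538851]
1.5 [-0.01641198  0.18615752]
1.55 [-0.00942463  0.18657783]
{"grip":1.0,"dx":-0,"dy":-0.0136,"dz":-0.0035,"wx":0.002,"wy":-0.002,"wz":0.001},
{"grip":1.0,"dx":-0,"dy":-0.0069,"dz":0.0004,"wx":-0,"wy":-0,"wz":0},
{"grip":1.0,"dx":-0,"dy":-0.007,"dz":0.0008,"wx":-0,"wy":-0,"wz":0},
{"grip":1.0,"dx":-0,"dy":-0.0069,"dz":0.0011,"wx":-0,"wy":-0,"wz":0},
{"grip":1.0,"dx":-0,"dy":-0.0069,"dz":0.0015,"wx":-0,"wy":-0,"wz":0},
{"grip":1.0,"dx":-0,"dy":-0.0067,"dz":0.0018,"wx":-0,"wy":-0,"wz":0},
{"grip":1.0,"dx":0,"dy":-0.0067,"dz":0.0021,"wx":-0,"wy":-0,"wz":0},
{"grip":1.0,"dx":0,"dy":-0.0065,"dz":0.0025,"wx":-0,"wy":-0,"wz":0},
{"grip":1.0,"dx":0,"dy":-0.0065,"dz":0.0028,"wx":-0,"wy":-0,"wz":0},
{"grip":1.0,"dx":0,"dy":-0.0062,"dz":0.0031,"wx":-0,"wy":-0,"wz":0},
{"grip":1.0,"dx":0,"dy":-0.0061,"dz":0.0034,"wx":-0,"wy":-0,"wz":0},
{"grip":1.0,"dx":0,"dy":-0.006,"dz":0.0037,"wx":-0,"wy":-0,"wz":0},
{"grip":1.0,"dx":0,"dy":-0.0057,"dz":0.004,"wx":-0,"wy":-0,"wz":0},
{"grip":1.0,"dx":0,"dy":-0.0055,"dz":0.0043,"wx":-0,"wy":-0,"wz":0},
{"grip":1.0,"dx":0,"dy":-0.0053,"dz":0.0046,"wx":-0,"wy":-0,"wz":0},
{"grip":1.0,"dx":0,"dy":-0.0051,"dz":0.0048,"wx":-0,"wy":-0,"wz":0},
{"grip":1.0,"dx":-0,"dy":-0.0048,"dz":0.0051,"wx":-0,"wy":-0,"wz":0},
```

View pics/c6.png

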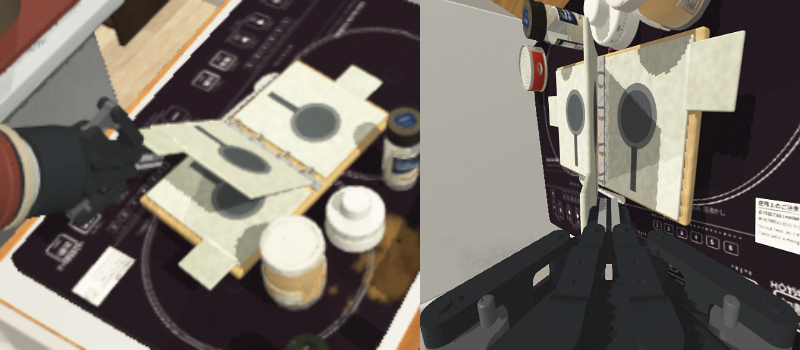

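Leaf is near 45°, resting on the finger; second leaf flat. Continuing the arc.

>>> {"method": "servo_tool", "body": {
  "increments": [
    {"grip":1.0,"dx":0.0,"dy":-0.007,"dz":-0.0018,"wx":0.0,"wy":0.0,"wz":0.0},
    {"grip":1.0,"dx":0.0,"dy":-0.0068,"dz":-0.0015,"wx":0.0,"wy":0.0,"wz":0.0},
    {"grip":1.0,"dx":0.0,"dy":-0.007,"dz":0.0004,"wx":0.0,"wy":0.0,"wz":0.0},
    {"grip":1.0,"dx":0.0,"dy":-0.007,"dz":0.0008,"wx":0.0,"wy":0.0,"wz":0.0},
    {"grip":1.0,"dx":0.0,"dy":-0.007,"dz":0.0011,"wx":0.0,"wy":0.0,"wz":0.0},
    {"grip":1.0,"dx":0.0,"dy":-0.007,"dz":0.0015,"wx":0.0,"wy":0.0,"wz":0.0},
    {"grip":1.0,"dx":0.0,"dy":-0.0067,"dz":0.0018,"wx":0.0,"wy":0.0,"wz":0.0},
    {"grip":1.0,"dx":0.0,"dy":-0.0067,"dz":0.0021,"wx":0.0,"wy":0.0,"wz":0.0}
  ]
}}

```text
time_s: 6.6
eef_pos: [0.4688, -0.0956, 0.1665]
orientation: [-2.273, -0.001, -0.175]
wrist_force: [0.3, -0.8, 0.1]
width: -0.0
```

>>> {"method": "servo_tool", "body": {
  "increments": [
    {"grip":1.0,"dx":0.0,"dy":-0.0065,"dz":0.0025,"wx":0.0,"wy":0.0,"wz":0.0},
    {"grip":1.0,"dx":0.0,"dy":-0.0065,"dz":0.0028,"wx":0.0,"wy":0.0,"wz":0.0},
    {"grip":1.0,"dx":0.0,"dy":-0.0062,"dz":0.0031,"wx":0.0,"wy":0.0,"wz":0.0},
    {"grip":1.0,"dx":0.0,"dy":-0.0061,"dz":0.0034,"wx":0.0,"wy":0.0,"wz":0.0},
    {"grip":1.0,"dx":0.0,"dy":-0.006,"dz":0.0037,"wx":0.0,"wy":0.0,"wz":0.0},
    {"grip":1.0,"dx":0.0,"dy":-0.0057,"dz":0.004,"wx":0.0,"wy":0.0,"wz":0.0}
  ]
}}

```text
time_s: 7.1
eef_pos: [0.4756, -0.0575, 0.182]
orientation: [-2.273, -0.001, -0.175]
wrist_force: [1.5, 0.2, -0.1]
width: 0.001
```

```bash
python3 look.py 7
```

```text
[-0.0422 -0.0368  0.182 ] [ 0.002 -0.002 -0.001] 0.09778009587178532 [ 1.53537579  0.20391936 -0.14283373] [ 0.69  0.28 -0.13  1.92 -0.76  1.41 -0.87]
```

View pics/c7.png

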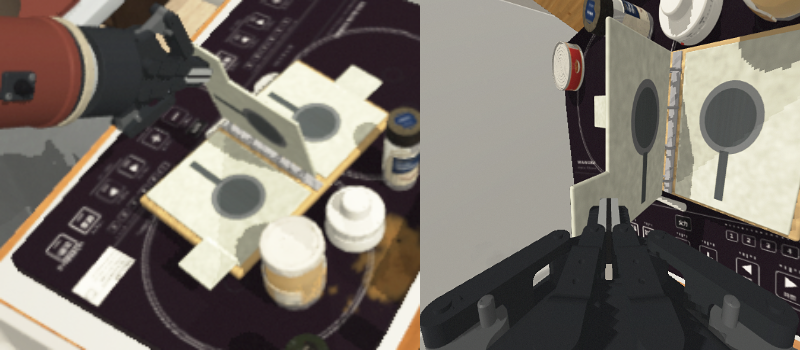

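```bash
cat > p2.py <<'E'
from plan import *
import sys
t0,t1,st=map(float,sys.argv[1:4])
p,R,s=cur(); w=[]
for th in np.arange(t0,t1,st):
    a=np.clip(.87-(th-1.4)*.67/1.5,.2,.87)
    P=push(th,a,w=.007,rc=.142); w.append((-.042,P[0],P[1],a)); print(round(th,2),P,round(a,2))
rows(w,p,R)
E
python3 p2.py 1.42 2.3 .05
```

```text
1.42 [-0.02787072  0.18677833] 0.86
1.47 [-0.02095754  0.18787143] 0.84
1.52 [-0.01400134  0.1886145 ] 0.82
1.57 [-0.00701973  0.18900589] 0.79
1.62 [-3.03974765e-05  1.89044861e-01] 0.77
1.67 [0.00694898 0.18873152] 0.75
1.72 [0.01390073 0.18806688] 0.73
1.77 [0.02080727 0.18705284] 0.7
1.82 [0.02765114 0.18569216] 0.68
1.87 [0.03441503 0.18398849] 0.66
1.92 [0.04108183 0.18194633] 0.64
1.97 [0.0476347  0.17957103] 0.62
2.02 [0.05405706 0.17686878] 0.59
2.07 [0.06033271 0.1738466 ] 0.57
2.12 [0.06644576 0.17051231] 0.55
2.17 [0.07238079 0.16687449] 0.53
2.22 [0.07812279 0.16294251] 0.5
2.27 [0.08365725 0.15872648] 0.48
{"grip":1.0,"dx":0.0004,"dy":-0.0088,"dz":0.0033,"wx":-0.008,"wy":-0.001,"wz":0.001},
{"grip":1.0,"dx":0,"dy":-0.0054,"dz":0.0046,"wx":-0.022,"wy":-0,"wz":-0},
{"grip":1.0,"dx":0,"dy":-0.0052,"dz":0.0046,"wx":-0.022,"wy":-0,"wz":-0},
{"grip":1.0,"dx":0,"dy":-0.005,"dz":0.0049,"wx":-0.023,"wy":-0,"wz":-0},
{"grip":1.0,"dx":0,"dy":-0.0049,"dz":0.0049,"wx":-0.022,"wy":-0,"wz":-0},
{"grip":1.0,"dx":0,"dy":-0.0048,"dz":0.0051,"wx":-0.022,"wy":-0,"wz":-0},
{"grip":1.0,"dx":
[... 179 characters left out ...]
wx":-0.022,"wy":-0,"wz":-0},
{"grip":1.0,"dx":-0,"dy":-0.0042,"dz":0.0055,"wx":-0.023,"wy":-0,"wz":-0},
{"grip":1.0,"dx":-0,"dy":-0.004,"dz":0.0057,"wx":-0.022,"wy":-0,"wz":-0},
{"grip":1.0,"dx":-0,"dy":-0.0038,"dz":0.0059,"wx":-0.022,"wy":-0,"wz":-0},
{"grip":1.0,"dx":-0,"dy":-0.0037,"dz":0.0059,"wx":-0.023,"wy":-0,"wz":-0},
{"grip":1.0,"dx":-0,"dy":-0.0035,"dz":0.006,"wx":-0.022,"wy":-0,"wz":-0},
{"grip":1.0,"dx":-0,"dy":-0.0034,"dz":0.0061,"wx":-0.022,"wy":-0,"wz":-0},
{"grip":1.0,"dx":-0,"dy":-0.0031,"dz":0.0062,"wx":-0.023,"wy":-0,"wz":-0},
{"grip":1.0,"dx":-0,"dy":-0.003,"dz":0.0063,"wx":-0.022,"wy":-0,"wz":-0},
{"grip":1.0,"dx":-0,"dy":-0.0028,"dz":0.0063,"wx":-0.022,"wy":-0,"wz":-0},
```

>>> {"method": "servo_tool", "body": {
  "increments": [
    {"grip":1.0,"dx":0.0,"dy":-0.0085,"dz":0.0033,"wx":-0.008,"wy":0.0,"wz":0.0},
    {"grip":1.0,"dx":0.0,"dy":-0.0054,"dz":0.0046,"wx":-0.022,"wy":0.0,"wz":0.0},
    {"grip":1.0,"dx":0.0,"dy":-0.0052,"dz":0.0046,"wx":-0.022,"wy":0.0,"wz":0.0},
    {"grip":1.0,"dx":0.0,"dy":-0.005,"dz":0.0049,"wx":-0.022,"wy":0.0,"wz":0.0},
    {"grip":1.0,"dx":0.0,"dy":-0.0049,"dz":0.0049,"wx":-0.022,"wy":0.0,"wz":0.0},
    {"grip":1.0,"dx":0.0,"dy":-0.0048,"dz":0.0051,"wx":-0.022,"wy":0.0,"wz":0.0},
    {"grip":1.0,"dx":0.0,"dy":-0.0047,"dz":0.0052,"wx":-0.023,"wy":0.0,"wz":0.0},
    {"grip":1.0,"dx":0.0,"dy":-0.0045,"dz":0.0054,"wx":-0.022,"wy":0.0,"wz":0.0}
  ]
}}

```text
time_s: 7.87
eef_pos: [0.4856, -0.0011, 0.1868]
orientation: [-2.439, -0.002, -0.174]
wrist_force: [0.2, -0.0, 0.3]
width: -0.004
```

>>> {"method": "servo_tool", "body": {
  "increments": [
    {"grip":1.0,"dx":0.0,"dy":-0.0043,"dz":0.0055,"wx":-0.022,"wy":0.0,"wz":0.0},
    {"grip":1.0,"dx":0.0,"dy":-0.0042,"dz":0.0055,"wx":-0.022,"wy":0.0,"wz":0.0},
    {"grip":1.0,"dx":0.0,"dy":-0.004,"dz":0.0057,"wx":-0.022,"wy":0.0,"wz":0.0},
    {"grip":1.0,"dx":0.0,"dy":-0.0038,"dz":0.0059,"wx":-0.022,"wy":0.0,"wz":0.0},
    {"grip":1.0,"dx":0.0,"dy":-0.0037,"dz":0.0059,"wx":-0.022,"wy":0.0,"wz":0.0},
    {"grip":1.0,"dx":0.0,"dy":-0.0035,"dz":0.006,"wx":-0.022,"wy":0.0,"wz":0.0}
  ]
}}

```text
time_s: 8.37
eef_pos: [0.4925, 0.0379, 0.1737]
orientation: [-2.57, -0.003, -0.174]
wrist_force: [0.6, -0.1, 0.1]
width: 0.002
```

```bash
python3 look.py 8; python3 p2.py 2.12 3.15 .05
```

```text
[-0.042   0.0599  0.1737] [ 0.299 -0.003  0.001] 0.36295255208197585 [ 0.56753497 -0.13133152  0.1449577 ] [ 0.47  0.11 -0.24  1.99 -0.6   1.15 -1.24]
2.12 [0.06644576 0.17051231] 0.55
2.17 [0.07238079 0.16687449] 0.53
2.22 [0.07812279 0.16294251] 0.5
2.27 [0.08365725 0.15872648] 0.48
2.32 [0.08897021 0.1542372 ] 0.46
2.37 [0.09404823 0.14948617] 0.44
2.42 [0.09887848 0.14448555] 0.41
2.47 [0.10344878 0.13924813] 0.39
2.52 [0.10774756 0.13378729] 0.37
2.57 [0.11176397 0.12811696] 0.35
2.62 [0.11548787 0.1222516 ] 0.33
2.67 [0.11890983 0.11620618] 0.3
2.72 [0.12243718 0.1101159 ] 0.28
2.77 [0.12647089 0.1040745 ] 0.26
2.82 [0.13019679 0.09784588] 0.24
2.87 [0.13360588 0.09144566] 0.21
2.92 [0.13710085 0.0849602 ] 0.2
2.97 [0.14087217 0.07848072] 0.2
3.02 [0.14429139 0.07193506] 0.2
3.07 [0.14734995 0.06533958] 0.2
3.12 [0.14878418 0.05845614] 0.2
{"grip":1.0,"dx":0.0005,"dy":-0.0027,"dz":0.0056,"wx":-0.024,"wy":-0.001,"wz":0.002},
{"grip":1.0,"dx":0,"dy":-0.0031,"dz":0.0062,"wx":-0.022,"wy":-0,"wz":0},
{"grip":1.0,"dx":0,"dy":-0.003,"dz":0.0063,"wx":-0.023,"wy":-0,"wz":0},
{"grip":1.0
[... 580 characters left out ...]
1.0,"dx":0,"dy":-0.0013,"dz":0.0069,"wx":-0.023,"wy":-0,"wz":0},
{"grip":1.0,"dx":0,"dy":-0.0016,"dz":0.0068,"wx":-0.022,"wy":-0,"wz":0},
{"grip":1.0,"dx":0,"dy":-0.0022,"dz":0.007,"wx":-0.022,"wy":-0,"wz":0},
{"grip":1.0,"dx":0,"dy":-0.002,"dz":0.0069,"wx":-0.023,"wy":-0,"wz":0},
{"grip":1.0,"dx":0,"dy":-0.0018,"dz":0.007,"wx":-0.022,"wy":-0,"wz":0},
{"grip":1.0,"dx":0,"dy":-0.0021,"dz":0.0071,"wx":-0.013,"wy":-0,"wz":0},
{"grip":1.0,"dx":0,"dy":-0.0024,"dz":0.0071,"wx":-0,"wy":-0,"wz":0},
{"grip":1.0,"dx":0,"dy":-0.002,"dz":0.0071,"wx":-0,"wy":-0,"wz":0},
{"grip":1.0,"dx":0,"dy":-0.0017,"dz":0.0071,"wx":-0,"wy":-0,"wz":0},
{"grip":1.0,"dx":0,"dy":-0.0001,"dz":0.007,"wx":-0,"wy":-0,"wz":0},
```

View pics/c8.png

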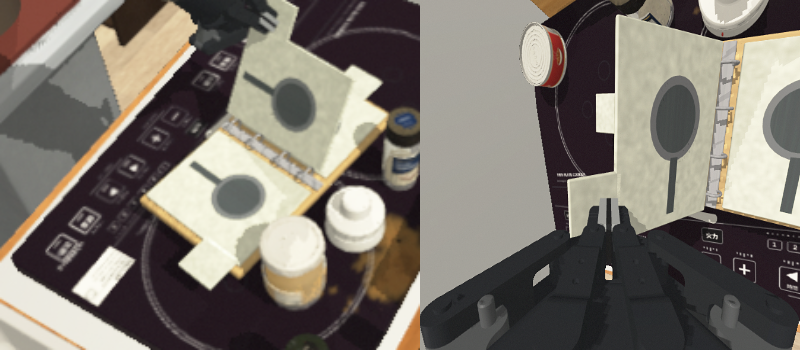

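>>> {"method": "servo_tool", "body": {
  "increments": [
    {"grip":1.0,"dx":0.0,"dy":-0.003,"dz":0.006,"wx":-0.022,"wy":0.0,"wz":0.0},
    {"grip":1.0,"dx":0.0,"dy":-0.0031,"dz":0.0062,"wx":-0.022,"wy":0.0,"wz":0.0},
    {"grip":1.0,"dx":0.0,"dy":-0.003,"dz":0.0063,"wx":-0.023,"wy":0.0,"wz":0.0},
    {"grip":1.0,"dx":0.0,"dy":-0.0028,"dz":0.0064,"wx":-0.022,"wy":0.0,"wz":0.0},
    {"grip":1.0,"dx":0.0,"dy":-0.0027,"dz":0.0064,"wx":-0.022,"wy":0.0,"wz":0.0},
    {"grip":1.0,"dx":0.0,"dy":-0.0024,"dz":0.0065,"wx":-0.023,"wy":0.0,"wz":0.0},
    {"grip":1.0,"dx":0.0,"dy":-0.0023,"dz":0.0066,"wx":-0.022,"wy":0.0,"wz":0.0},
    {"grip":1.0,"dx":0.0,"dy":-0.002,"dz":0.0066,"wx":-0.022,"wy":0.0,"wz":0.0}
  ]
}}

```text
time_s: 9.13
eef_pos: [0.4998, 0.079, 0.1388]
orientation: [-2.747, -0.002, -0.175]
wrist_force: [0.5, -0.2, 0.1]
width: 0.001
```

>>> {"method": "servo_tool", "body": {
  "increments": [
    {"grip":1.0,"dx":0.0,"dy":-0.0019,"dz":0.0067,"wx":-0.022,"wy":0.0,"wz":0.0},
    {"grip":1.0,"dx":0.0,"dy":-0.0017,"dz":0.0067,"wx":-0.022,"wy":0.0,"wz":0.0},
    {"grip":1.0,"dx":0.0,"dy":-0.0015,"dz":0.0067,"wx":-0.022,"wy":0.0,"wz":0.0},
    {"grip":1.0,"dx":0.0,"dy":-0.0013,"dz":0.0067,"wx":-0.022,"wy":0.0,"wz":0.0}
  ]
}}

```text
time_s: 9.47
eef_pos: [0.5025, 0.0942, 0.1159]
orientation: [-2.835, -0.002, -0.175]
wrist_force: [-0.8, -0.3, -0.6]
width: 0.001
```

```bash
python3 look.py 9; python3 p2.py 2.72 3.15 .05
```

```text
[-0.0417  0.1172  0.1159] [ 0.564 -0.003 -0.001] 0.4419672335540925 [-0.80387421 -0.28430944 -0.5635385 ] [ 0.26  0.13 -0.34  2.   -0.31  0.95 -1.65]
2.72 [0.12243718 0.1101159 ] 0.28
2.77 [0.12647089 0.1040745 ] 0.26
2.82 [0.13019679 0.09784588] 0.24
2.87 [0.13360588 0.09144566] 0.21
2.92 [0.13710085 0.0849602 ] 0.2
2.97 [0.14087217 0.07848072] 0.2
3.02 [0.14429139 0.07193506] 0.2
3.07 [0.14734995 0.06533958] 0.2
3.12 [0.14878418 0.05845614] 0.2
{"grip":1.0,"dx":0.0006,"dy":-0.0024,"dz":0.0065,"wx":-0.027,"wy":-0,"wz":0},
{"grip":1.0,"dx":-0,"dy":-0.0022,"dz":0.0069,"wx":-0.022,"wy":-0,"wz":0},
{"grip":1.0,"dx":-0,"dy":-0.002,"dz":0.007,"wx":-0.022,"wy":-0,"wz":0},
{"grip":1.0,"dx":-0,"dy":-0.0019,"dz":0.007,"wx":-0.023,"wy":-0,"wz":0},
{"grip":1.0,"dx":-0,"dy":-0.002,"dz":0.0071,"wx":-0.013,"wy":-0,"wz":0},
{"grip":1.0,"dx":-0,"dy":-0.0024,"dz":0.0071,"wx":-0,"wy":-0,"wz":0},
{"grip":1.0,"dx":-0,"dy":-0.0021,"dz":0.0071,"wx":-0,"wy":-0,"wz":0},
{"grip":1.0,"dx":-0,"dy":-0.0016,"dz":0.0071,"wx":-0,"wy":-0,"wz":0},
{"grip":1.0,"dx":-0,"dy":-0.0001,"dz":0.007,"wx":-0,"wy":-0,"wz":0},
```

View pics/c9.png

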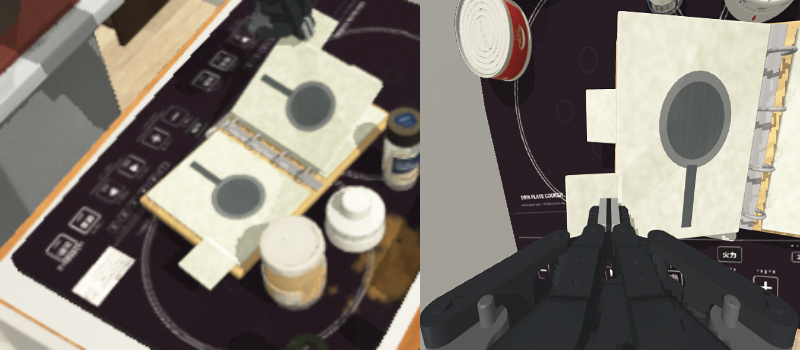

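>>> {"method": "servo_tool", "body": {
  "increments": [
    {"grip":1.0,"dx":0.0,"dy":-0.0024,"dz":0.0065,"wx":-0.022,"wy":0.0,"wz":0.0},
    {"grip":1.0,"dx":0.0,"dy":-0.002,"dz":0.0068,"wx":-0.022,"wy":0.0,"wz":0.0},
    {"grip":1.0,"dx":0.0,"dy":-0.0018,"dz":0.0068,"wx":-0.022,"wy":0.0,"wz":0.0},
    {"grip":1.0,"dx":0.0,"dy":-0.0018,"dz":0.0068,"wx":-0.022,"wy":0.0,"wz":0.0},
    {"grip":1.0,"dx":0.0,"dy":-0.0015,"dz":0.007,"wx":-0.013,"wy":0.0,"wz":0.0},
    {"grip":1.0,"dx":0.0,"dy":-0.0015,"dz":0.007,"wx":0.0,"wy":0.0,"wz":0.0},
    {"grip":1.0,"dx":0.0,"dy":-0.001,"dz":0.006,"wx":0.0,"wy":0.0,"wz":0.0},
    {"grip":1.0,"dx":0.0,"dy":0.0,"dz":0.0,"wx":0.0,"wy":0.0,"wz":0.0}
  ]
}}

```text
time_s: 10.23
eef_pos: [0.5057, 0.1166, 0.0723]
orientation: [-2.935, 0.001, -0.175]
wrist_force: [-1.4, 0.3, -0.3]
width: -0.001
```

```bash
python3 look.py 10
```

```text
[-0.0424  0.1398  0.0723] [ 0.663 -0.    -0.002] 0.0242790008920719 [-1.41640886  0.25312392 -0.31570168] [ 0.16  0.21 -0.37  2.01 -0.16  0.87 -1.85]
```

View pics/c10.png

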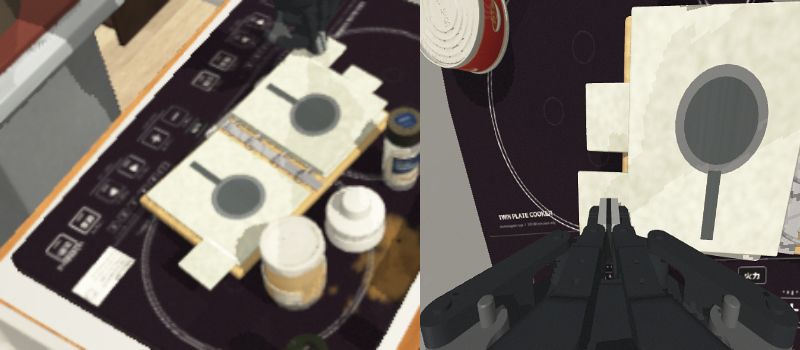

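>>> {"method": "servo_tool", "body": {
  "increments": [
    {"grip":1.0,"dx":0.0,"dy":0.001,"dz":0.005,"wx":0.0,"wy":0.0,"wz":0.0},
    {"grip":1.0,"dx":0.0,"dy":0.001,"dz":0.004,"wx":0.0,"wy":0.0,"wz":0.0},
    {"grip":1.0,"dx":0.0,"dy":0.0,"dz":0.003,"wx":0.0,"wy":0.0,"wz":0.0},
    {"grip":1.0,"dx":0.0,"dy":0.0,"dz":0.002,"wx":0.0,"wy":0.0,"wz":0.0},
    {"grip":1.0,"dx":0.0,"dy":0.0,"dz":0.0,"wx":0.0,"wy":0.0,"wz":0.0}
  ]
}}

```text
time_s: 10.75
eef_pos: [0.5063, 0.1177, 0.0588]
orientation: [-2.935, -0.0, -0.175]
wrist_force: [1.2, 0.1, -0.3]
width: 0.003
```

>>> {"method": "servo_tool", "body": {
  "increments": [
    {"grip":1.0,"dx":0.0,"dy":0.0,"dz":0.002,"wx":0.0,"wy":0.0,"wz":0.0},
    {"grip":1.0,"dx":0.0,"dy":0.0,"dz":0.0,"wx":0.0,"wy":0.0,"wz":0.0}
  ]
}}

```text
time_s: 10.92
eef_pos: [0.5066, 0.1182, 0.0571]
orientation: [-2.935, -0.001, -0.175]
wrist_force: [-0.1, -0.5, 0.3]
width: 0.001
```

>>> {"method": "servo_tool", "body": {
  "increments": [
    {"grip":1.0,"dx":0.0,"dy":0.0,"dz":0.0015,"wx":0.0,"wy":0.0,"wz":0.0},
    {"grip":1.0,"dx":0.0,"dy":0.0,"dz":0.0,"wx":0.0,"wy":0.0,"wz":0.0}
  ]
}}

```text
time_s: 11.08
eef_pos: [0.5067, 0.1185, 0.0558]
orientation: [-2.935, -0.001, -0.175]
wrist_force: [-1.5, 0.7, 0.0]
width: 0.002
```

>>> {"method": "servo_tool", "body": {
  "increments": [
    {"grip":1.0,"dx":0.0,"dy":0.0,"dz":0.0015,"wx":0.0,"wy":0.0,"wz":0.0},
    {"grip":1.0,"dx":0.0,"dy":0.0,"dz":0.0,"wx":0.0,"wy":0.0,"wz":0.0}
  ]
}}

```text
time_s: 11.25
eef_pos: [0.507, 0.1186, 0.0549]
orientation: [-2.935, -0.001, -0.175]
wrist_force: [-3.1, -1.9, 9.3]
width: 0.001
```

>>> {"method": "servo_tool", "body": {
  "increments": [
    {"grip":1.0,"dx":0.0,"dy":0.0,"dz":0.0003,"wx":0.0,"wy":0.0,"wz":0.0},
    {"grip":1.0,"dx":0.0,"dy":0.0,"dz":0.0,"wx":0.0,"wy":0.0,"wz":0.0}
  ]
}}

```text
time_s: 11.42
eef_pos: [0.507, 0.1186, 0.0548]
orientation: [-2.935, -0.001, -0.175]
wrist_force: [-5.0, -2.4, 10.7]
width: 0.003
```

>>> {"method": "servo_tool", "body": {
  "increments": [
    {"grip":1.0,"dx":0.0,"dy":0.0,"dz":-0.004,"wx":0.0,"wy":0.0,"wz":0.0},
    {"grip":1.0,"dx":0.0,"dy":0.0,"dz":-0.01,"wx":0.0,"wy":0.0,"wz":0.0},
    {"grip":1.0,"dx":0.0,"dy":0.0,"dz":-0.02,"wx":0.0,"wy":0.0,"wz":0.0},
    {"grip":1.0,"dx":0.0,"dy":0.0,"dz":-0.03,"wx":0.0,"wy":0.0,"wz":0.0},
    {"grip":1.0,"dx":0.0,"dy":0.0,"dz":-0.03,"wx":0.0,"wy":0.0,"wz":0.0},
    {"grip":1.0,"dx":-0.01,"dy":0.0,"dz":-0.03,"wx":0.0,"wy":0.0,"wz":0.0},
    {"grip":1.0,"dx":-0.01,"dy":0.0,"dz":-0.02,"wx":0.0,"wy":0.0,"wz":0.0},
    {"grip":1.0,"dx":0.0,"dy":0.0,"dz":0.0,"wx":0.0,"wy":0.0,"wz":0.0}
  ]
}}

```text
time_s: 12.08
eef_pos: [0.4828, 0.0929, 0.2001]
orientation: [-2.934, -0.007, -0.175]
wrist_force: [0.8, -0.5, -0.1]
width: -0.002
```

```bash
python3 look.py 11
python3 - <<'E'
from h import *
d=cam('side','s12.png')
from plan import pos
im=cv2.resize(d['frame'][:,:,::-1],None,fx=4,fy=4,interpolation=cv2.INTER_CUBIC)
# predicted flat top-leaf corners, left
for z,c in((.054,(0,0,255)),(.0606,(255,0,0))):
  for u,v in((-.065,.166),(-.019,.166),(.07,.128),(-.07,.128)):
    a=proj(d,pos(u,v,z))[0]; cv2.circle(im,tuple(int(t) for t in (a+.5)*4-.5),3,c,-1)
cv2.imwrite('pics/s12c.png',im[165*4:165*4+600,190*4:190*4+800])
E
```

```text
[-0.0609  0.1125  0.2001] [ 0.663 -0.008  0.002] 0.08265988424889595 [ 0.78158139 -0.49088649 -0.11927912] [ 0.21  0.01 -0.35  1.93 -0.21  1.14 -1.8 ]
```

View pics/s12c.png

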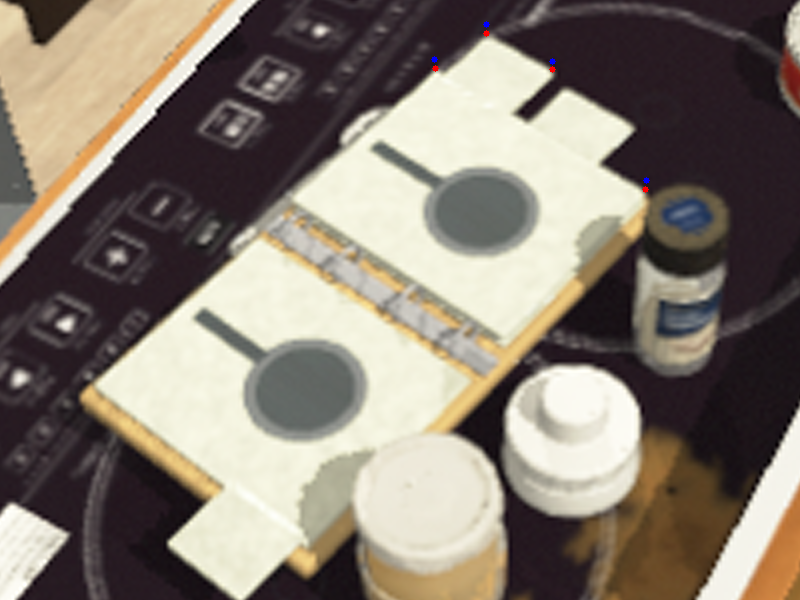

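View pics/w11.png

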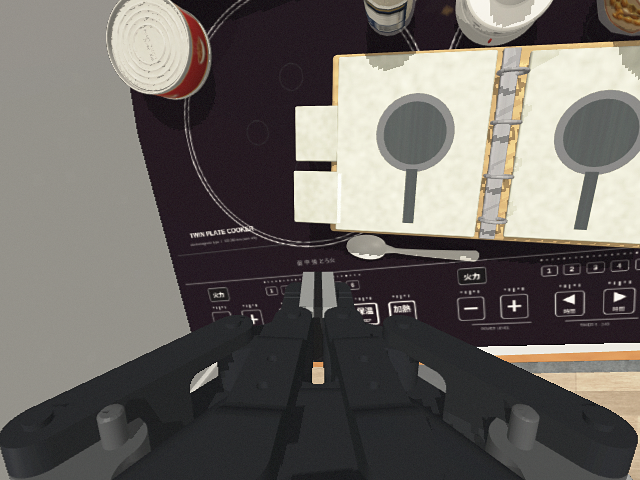

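```bash
python3 -c "
from h import *
s=env.get_state();print(s['time_s'],abs(s['qvel']).max());print(env.close_job())"
```

```text
12.2333 0.025377972299701422
the job is handed in; nothing more can be done
None
```

The top leaf is turned over the spine and lies flat on the left side; I handed the job in at 12.2 s.

**How it was done:** I put the shut fingertips under the tab and pushed the leaf round at about 0.5 rad/s. I then pressed it down until it met a firm stop, at about 11 N, and withdrew to 0.20 m. The tilt I tried first, leaning back toward the robot, hit a joint limit in free air. I came in from the right-hand side instead.

**Last checks:**
- **Top leaf:** in the side view its corners fall within about 1 to 2 mm of where they should be when flat at 54 mm. The calibration is only good to about 2 mm, so the check is no finer than that.
- **Second leaf and surroundings:** the second leaf is still flat on the right. The timer, the honey jar and the first spice jar show no visible shift in the side view, and the spoon and tin look undisturbed. The second spice jar was out of view in my last close-ups, but the arm never went near it.
- **Robot:** it was touching nothing when I handed in. No check failed.

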